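# Find the fullest coin tin by feel

## Task

Three identical closed coin tins stand on the felt discs of the board on the shop counter. Working from left to right (as the robot sees them), lift each tin straight up clear of the board to feel its weight for a moment, and set it back upright on its own disc without dropping it. Then hold the heaviest one up, upright and still, at least 15 cm above the board, and finish while still holding it there, with the other two standing on their own discs and the bell, stapler and marker left where they are (if the last tin you lift is the heaviest, you may keep it in the hand).

Things in the scene. Friction and masses are not known exactly. Their poses are not given: they have to be found in the camera images.
- tin_a: One of three closed coin tins that look exactly alike: blue, cream band, brass lid with a slot. Round and straight-sided, 56 mm across, 62 mm tall; grip it across the sides. Origin at the centre of the underside, z up. 0.15 to 0.85 kg; the heaviest outweighs each other by 0.2 kg or more. Which one it is and where it stands is not told.
- tin_b: One of three closed coin tins that look exactly alike: blue, cream band, brass lid with a slot. Round and straight-sided, 56 mm across, 62 mm tall; grip it across the sides. Origin at the centre of the underside, z up. 0.15 to 0.85 kg; the heaviest outweighs each other by 0.2 kg or more. Which one it is and where it stands is not told.
- tin_c: One of three closed coin tins that look exactly alike: blue, cream band, brass lid with a slot. Round and straight-sided, 56 mm across, 62 mm tall; grip it across the sides. Origin at the centre of the underside, z up. 0.15 to 0.85 kg; the heaviest outweighs each other by 0.2 kg or more. Which one it is and where it stands is not told.
- board: Fixed wooden board, 130 x 410 x 12 mm, with three flush green felt discs (90 mm across) in a row along its y axis. Origin at the centre of its underside, on the counter; x away from the robot, y along the row to the robot's left, z up; its top is 12 mm above the counter. Each tin starts standing on one disc, up to 14 mm off its centre.
- place_left (a point): Centre of the left felt disc, on the board's top face (140 mm to the robot's left of the middle one)
- place_middle (a point): Centre of the middle felt disc, on the board's top face
- place_right (a point): Centre of the right felt disc, on the board's top face (140 mm to the robot's right of the middle one)
- bell: Bystander: grey counter bell, 76 mm across, 59 mm tall, loose, beyond the right end of the board. Origin at the centre of its underside.
- stapler: Bystander: red stapler, 34 x 131 x 45 mm, loose, beyond the left end of the board. Origin at the centre of its underside.
- marker: Bystander: white marker pen with black cap, 17 x 135 x 16 mm, loose, left of the stapler. Origin at the centre of its underside.
Things that resemble listed ones, but are neither listed nor needed, are in the scene too. Leave any purple look-alike of the tin_b alone.

How it is judged:
On the way, in this order (a step that is already met when the one before it is completed fails the run):
1. the tin of the left disc is lifted clear of the board (by 18 mm or more) above its disc for a moment (((horizontal distance between tin_a and place_left below 0.06 m and height (world z) of tin_a above 0.03 m and contact force between tin_a and the fingers above 0.5 N and contact force between tin_a and board below 0.1 N) or (horizontal distance between tin_b and place_left below 0.06 m and height (world z) of tin_b above 0.03 m and contact force between tin_b and the fingers above 0.5 N and contact force between tin_b and board below 0.1 N) or (horizontal distance between tin_c and place_left below 0.06 m and height (world z) of tin_c above 0.03 m and contact force between tin_c and the fingers above 0.5 N and contact force between tin_c and board below 0.1 N))), for 0.2 s.
2. the tin of the middle disc is lifted clear of the board (by 18 mm or more) above its disc for a moment (((horizontal distance between tin_a and place_middle below 0.06 m and height (world z) of tin_a above 0.03 m and contact force between tin_a and the fingers above 0.5 N and contact force between tin_a and board below 0.1 N) or (horizontal distance between tin_b and place_middle below 0.06 m and height (world z) of tin_b above 0.03 m and contact force between tin_b and the fingers above 0.5 N and contact force between tin_b and board below 0.1 N) or (horizontal distance between tin_c and place_middle below 0.06 m and height (world z) of tin_c above 0.03 m and contact force between tin_c and the fingers above 0.5 N and contact force between tin_c and board below 0.1 N))), for 0.2 s.
3. the tin of the right disc is lifted clear of the board (by 18 mm or more) above its disc for a moment (((horizontal distance between tin_a and place_right below 0.06 m and height (world z) of tin_a above 0.03 m and contact force between tin_a and the fingers above 0.5 N and contact force between tin_a and board below 0.1 N) or (horizontal distance between tin_b and place_right below 0.06 m and height (world z) of tin_b above 0.03 m and contact force between tin_b and the fingers above 0.5 N and contact force between tin_b and board below 0.1 N) or (horizontal distance between tin_c and place_right below 0.06 m and height (world z) of tin_c above 0.03 m and contact force between tin_c and the fingers above 0.5 N and contact force between tin_c and board below 0.1 N))), for 0.2 s.
At the end, for the whole second after the job is handed in: The heaviest tin is held in the fingers over 130 mm above the board, within 15 degrees of upright, still, touching nothing else; the other two (each pressing on the board with under 5.5 N) stand upright, released, at rest within 35 mm of their starts; bell, stapler, marker within 30 mm of theirs (((height (world z) of tin_a above 0.142 m and angle between tin_a's own z axis and vertical below 0.26 rad and linear speed of tin_a below 0.03 m/s and contact force between tin_a and the fingers above 1 N and contact force between tin_a and board below 0.1 N and contact force between tin_a and tin_b below 0.1 N and contact force between tin_a and tin_c below 0.1 N and contact force between tin_a and bell below 0.1 N and contact force between tin_a and stapler below 0.1 N and contact force between tin_a and marker below 0.1 N and distance of each of tin_b, tin_c from where it was at the start of the episode below 0.035 m and angle between each of tin_b, tin_c's own z axis and vertical below 0.1 rad and linear speed of each of tin_b, tin_c below 0.02 m/s and contact force between each of tin_b, tin_c and the fingers below 0.1 N and contact force between each of tin_b, tin_c and board below 5.5 N) or (height (world z) of tin_b above 0.142 m and angle between tin_b's own z axis and vertical below 0.26 rad and linear speed of tin_b below 0.03 m/s and contact force between tin_b and the fingers above 1 N and contact force between tin_b and board below 0.1 N and contact force between tin_b and tin_a below 0.1 N and contact force between tin_b and tin_c below 0.1 N and contact force between tin_b and bell below 0.1 N and contact force between tin_b and stapler below 0.1 N and contact force between tin_b and marker below 0.1 N and distance of each of tin_a, tin_c from where it was at the start of the episode below 0.035 m and angle between each of tin_a, tin_c's own z axis and vertical below 0.1 rad and linear speed of each of tin_a, tin_c below 0.02 m/s and contact force between each of tin_a, tin_c and the fingers below 0.1 N and contact force between each of tin_a, tin_c and board below 5.5 N) or (height (world z) of tin_c above 0.142 m and angle between tin_c's own z axis and vertical below 0.26 rad and linear speed of tin_c below 0.03 m/s and contact force between tin_c and the fingers above 1 N and contact force between tin_c and board below 0.1 N and contact force between tin_c and tin_a below 0.1 N and contact force between tin_c and tin_b below 0.1 N and contact force between tin_c and bell below 0.1 N and contact force between tin_c and stapler below 0.1 N and contact force between tin_c and marker below 0.1 N and distance of each of tin_a, tin_b from where it was at the start of the episode below 0.035 m and angle between each of tin_a, tin_b's own z axis and vertical below 0.1 rad and linear speed of each of tin_a, tin_b below 0.02 m/s and contact force between each of tin_a, tin_b and the fingers below 0.1 N and contact force between each of tin_a, tin_b and board below 5.5 N)) and distance of each of bell, stapler, marker from where it was at the start of the episode below 0.03 m); the arm keeps its last pose, push and grip.
It fails at once if a tin is dropped: out of the fingers more than 2 cm above the board ((height (world z) of tin_a above 0.035 m and contact force between tin_a and the fingers below 0.05 N) or (height (world z) of tin_b above 0.035 m and contact force between tin_b and the fingers below 0.05 N) or (height (world z) of tin_c above 0.035 m and contact force between tin_c and the fingers below 0.05 N)).
It fails at once if a tin is tipped over (angle between any of tin_a, tin_b, tin_c's own z axis and vertical above 0.7 rad).
It fails at once if the bell, the stapler or the marker is pushed away by more than 3 cm (distance of any of bell, stapler, marker from where it was at the start of the episode above 0.03 m).
It also fails if it takes over 61 s, if anything falls off the work surface, if the arm or the gripper's body presses on something with over 40 N, if the wrist force passes 120 N, or if a joint passes its speed limit or range.

## Robot

A 6-joint arm with a two-finger parallel gripper is mounted at the origin on a cart in front of the work surface, level with it; the furniture and walls round the work are solid. World frame = base frame: x ahead of the robot, y to its left, z up, the work surface at z = 0. Lengths are in m, angles in rad, forces in N, time in s.
With the tool pointing down it reaches from about 0.25 to 0.85 m from the base axis. Payload 12.5 kg.
Tool frame: the origin (TCP) lies at the very end of the fingers, on their centre line; the grasp point (between the pads) lies 19 mm behind it (env.grasp_offset is the distance from the TCP to the grasp point, in m); y points along the fingers, x is the direction in which the jaws open and shut, and the axes are right-handed (so a half turn about y gives the same grasp; the last joint's range is limited). The gripper opens to 93 mm and grips with 3 to 60 N. Pads are 15 mm wide; open, the fingers measure 128 mm over their backs; the gripper's body (75 mm by 188 mm) begins 65 mm behind the grasp point.
Start: joints at [-0.085, 0.351, 1.652, -0, 1.139, -0.085], TCP at [0.55, 0, 0.219] pointing down, gripper open.
Joint ranges: [-2.75, 2.75], [-0.79, 2.1], [0.01, 2.65], [-1.57, 4.71], [0.07, 3.14], [-2.87, 2.87]. Speed limits (rad/s): [2.22, 2.22, 2.79, 3.14, 3.14, 3.14].

## Interface

Orientations are given as a rotation vector (axis times angle).
In Python, from station import env, viewer gives the robot as it stands. The module is installed in compiled form; this text tells all that it offers.
- The arm moves only by the shell command python3 -m pendant 'ROWS'. ROWS is a JSON object of lists of equal length, an entry for each row: "xyz": the shift along the tool's x, y, z in mm, a list of three; "delta_rot": the turn, a rotation vector about the tool's x, y, z in degrees, a list of three; "jaw": the opening, from 0 (shut) to 1 (fully open). In form: {"xyz": [[x, y, z], ...], "delta_rot": [[rx, ry, rz], ...], "jaw": [jaw, ...]}. A call has 1 to 12 rows; each row is the pose to reach, as a shift and turn from the pose commanded when the call began, along the tool's axes at that moment; what a row does not reach only later rows make up. A row lasts 1/8 s, in which the tool goes at most 62.5 mm and 10.7 degrees, less where a joint would pass 70% of its speed; a pose out of reach is approached as far as the arm can. A call with a gripper value outside its range is refused whole. The fingers move at their own pace and stop on an object; the grip force is fixed at half the most. Time passes only in rows, so rows that repeat a pose let the fingers close. It gives the time, the measured TCP pose, the force and the opening at its end, in the units of the state.
- env.get_state(): the state, without advancing time (a new reading comes with each control period).
- viewer.get_image(name): name is "scene" or "side" or "wrist"; returns the picture (384x512x3 uint8, red, green, blue); there is no depth.
- viewer.camera_model(name): a dict with "fovy" (degrees; the focal length in pixels is half the picture's height over the tangent of half this angle, whatever the lens; pixels are square), "cx", "cy" (the principal point, pixels), "cam_to_world" (4x4, takes a point from camera to world coordinates). Camera axes: x right, y down, z forward; pixel columns grow to the right and rows downward; lengths in m; the calibration is good to about 2 mm. A picture is of the moment at which its call begins: read the wrist's pose just before it. camera_model takes no time and is no camera call; for the wrist camera it gives the pose at the moment of the call.
- env.close_job(): hands the job in, once; it reports no verdict.
The state is a dict: "time_s": time; "qpos": joint angles; "qvel": joint speeds; "joint_efforts": joint torques, N m; "tool_pos": TCP position; "ee_rot": TCP orientation; "force": force on the tool from outside, world axes, zero at the start; "ft_torque": the same for the moment, N m; "opening": finger opening in m.
Only numpy, scipy, OpenCV 4.12 (cv2) and the standard library are available. Lean on these libraries where they do the work, as an engineer would, in place of code of your own. Each camera call takes 0.05 s, during which the arm holds its last target.

## Working session

There is one attempt and no reset: what is moved stays moved. The work goes in short steps, Python scripts to look and compute and a shell command to move; the robot and the scene stay as the last step left them, time stands still between calls to the robot, and variables do not carry over. Pictures are saved under pics/ and viewed, and the job is handed in when it is done.

```bash
mkdir -p pics; python3 - <<'E'
from station import env, viewer
import cv2,numpy as np
s=env.get_state(); print(s, env.grasp_offset)
for n in ["scene","side","wrist"]:
    print(n,viewer.camera_model(n))
    im=viewer.get_image(n); cv2.imwrite(f"pics/{n}0.png",im[:,:,::-1])
E
```

```text
{'time_s': 0.0, 'qpos': array([-8.46061887e-02,  3.51225303e-01,  1.65241973e+00, -2.01187240e-05,
        1.13908350e+00, -8.46078699e-02]), 'qvel': array([-0.00076872,  0.00128097, -0.00041528, -0.00089952,  0.00145235,
        0.00046091]), 'joint_efforts': array([ 1.41757551e-03, -4.97321892e+01, -2.85254824e+01,  6.99741254e-02,
        2.57699919e-02, -1.73020858e-04]), 'tool_pos': array([5.49661311e-01, 4.58053574e-05, 2.18109070e-01]), 'ee_rot': array([-1.57071836e+00,  8.82191774e-04,  8.98071975e-04]), 'force': array([-0.81939935,  0.43631471,  0.00733292]), 'ft_torque': array([ 0.04238582, -0.00821152,  0.01150982]), 'opening': 0.0928447066448915} 0.0188
scene {'fovy': 42.52826934428494, 'cx': 250.7712986114712, 'cy': 192.142143943051, 'cam_to_world': array([[ 0.89124149, -0.22738679,  0.39240775, -0.06141686],
       [-0.45345368, -0.43099611,  0.78014237, -1.12041581],
       [-0.00826786, -0.87323399, -0.487231  ,  0.74029393],
       [ 0.        ,  0.        ,  0.        ,  1.        ]])}
side {'fovy': 56.248151301231935, 'cx': 256.72566846819393, 'cy': 188.45134368145227, 'cam_to_world': array([[-0.99229809, -0.04978093,  0.11342994,  0.38418375],
       [-0.12382438,  0.37299705, -0.91953288,  0.94306592],
       [ 0.00346616, -0.92649612, -0.37628835,  0.45856502],
       [ 0.        ,  0.        ,  0.        ,  1.        ]])}
wrist {'fovy': 70.37968713428518, 'cx': 252.4209781464527, 'cy': 193.27017927210574, 'cam_to_world': array([[ 9.99999124e-01,  4.21023128e-05, -1.32331894e-03,
         5.49671456e-01],
       [-2.72754746e-04, -9.71503992e-01, -2.37023036e-01,
         6.49350484e-02],
       [-1.29558885e-03,  2.37023189e-01, -9.71503129e-01,
         3.86019394e-01],
       [ 0.00000000e+00,  0.00000000e+00,  0.00000000e+00,
         1.00000000e+00]])}
```

View images.

View pics/scene0.png

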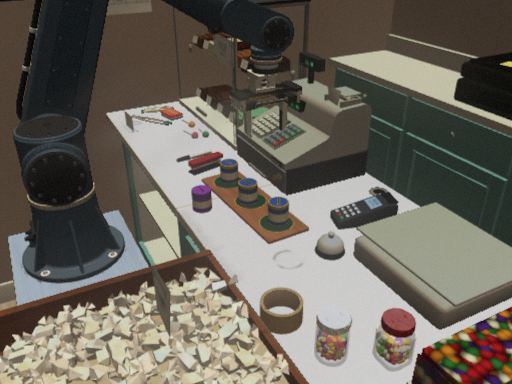

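View pics/side0.png

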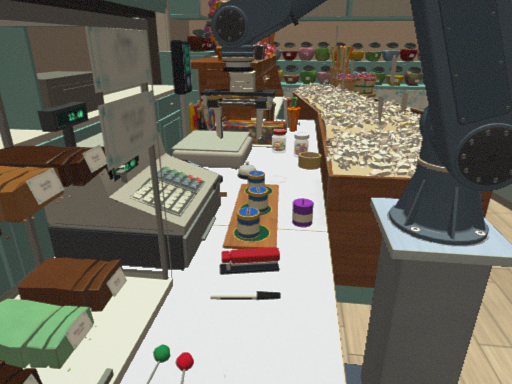

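View pics/wrist0.png

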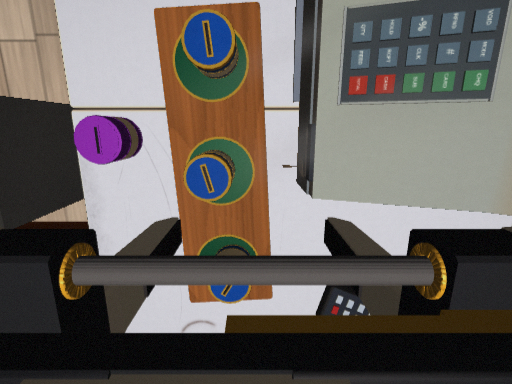

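```bash
cat > h.py <<'E'
import cv2,numpy as np
from station import env,viewer
def ray(n,uv,z,M=None):
    M=M or viewer.camera_model(n); f=192/np.tan(np.radians(M['fovy']/2))
    d=np.array([(uv[0]-M['cx'])/f,(uv[1]-M['cy'])/f,1.]); T=M['cam_to_world']; d=T[:3,:3]@d
    o=T[:3,3]; return o+d*(z-o[2])/d[2]
def proj(n,p,M=None):
    M=M or viewer.camera_model(n); f=192/np.tan(np.radians(M['fovy']/2)); T=M['cam_to_world']
    c=T[:3,:3].T@(np.array(p)-T[:3,3]); return c[:2]/c[2]*f+[M['cx'],M['cy']]
def blobs(im,lo,hi,amin=60):
    h=cv2.cvtColor(im,cv2.COLOR_RGB2HSV); m=cv2.inRange(h,lo,hi)
    n,l,st,c=cv2.connectedComponentsWithStats(m); return [(st[i].tolist(),c[i].round(1).tolist(),(l==i)) for i in range(1,n) if st[i][4]>amin]
E
python3 - <<'E'
from h import *
im=cv2.imread('pics/wrist0.png')[:,:,::-1].copy()
for st,c,m in blobs(im,(105,150,80),(125,255,255)):
    cs,_=cv2.findContours(m.astype(np.uint8),0,2); e=cv2.minEnclosingCircle(cs[0])
    print(st,c,e,ray('wrist',e[0],.074).round(4))
for uv in [(157,9),(257,4),(190,303),(271,298)]: print('board',uv,ray('wrist',uv,.012).round(4))
for st,c,m in blobs(im,(60,120,30),(85,255,160),300): print('green',st,c)
for uv in [(297,190),(312,193),(300,4)]: print('reg',uv,[ray('wrist',uv,z).round(3).tolist() for z in(0,.08,.15)])
i2=cv2.imread('pics/scene0.png'); cv2.imwrite('pics/sc_crop.png',cv2.resize(i2[130:270,150:400],None,fx=3,fy=3))
E
```

```text
[185, 13, 46, 51, 1611] [207.5, 38.1] ((208.0, 38.0), 25.710020065307617) [0.5033 0.1543 0.074 ]
[186, 158, 42, 40, 1123] [206.8, 177.6] ((206.65048217773438, 177.7378692626953), 21.039743423461914) [0.4961 0.0074 0.074 ]
[211, 285, 37, 16, 402] [229.8, 291.7] ((229.0, 287.0), 18.110870361328125) [ 0.5191 -0.1355  0.074 ]
board (157, 9) [0.4334 0.204  0.012 ]
board (257, 4) [0.5548 0.2092 0.012 ]
board (190, 303) [ 0.4513 -0.2035  0.012 ]
board (271, 298) [ 0.5782 -0.1946  0.012 ]
green [175, 41, 58, 58, 1192] [197.4, 77.6]
green [200, 237, 55, 19, 469] [223.4, 245.6]
reg (297, 190) [[0.614, -0.024, 0.0], [0.601, -0.006, 0.08], [0.589, 0.01, 0.15]]
reg (312, 193) [[0.636, -0.029, 0.0], [0.618, -0.009, 0.08], [0.603, 0.008, 0.15]]
reg (300, 4) [[0.609, 0.214, 0.0], [0.596, 0.183, 0.08], [0.586, 0.156, 0.15]]
```

```bash
python3 -c "
import cv2
i=cv2.imread('pics/side0.png');cv2.imwrite('pics/sd_crop.png',cv2.resize(i[140:320,60:340],None,fx=2.8,fy=2.8))"
```

```text
(no output)
```

View pics/sc_crop.png

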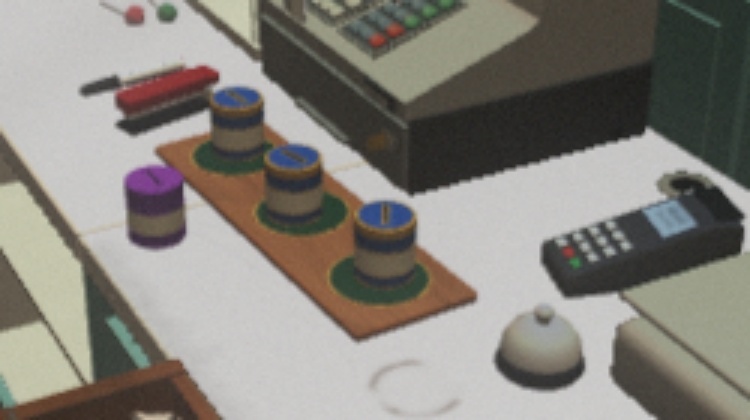

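View pics/sd_crop.png

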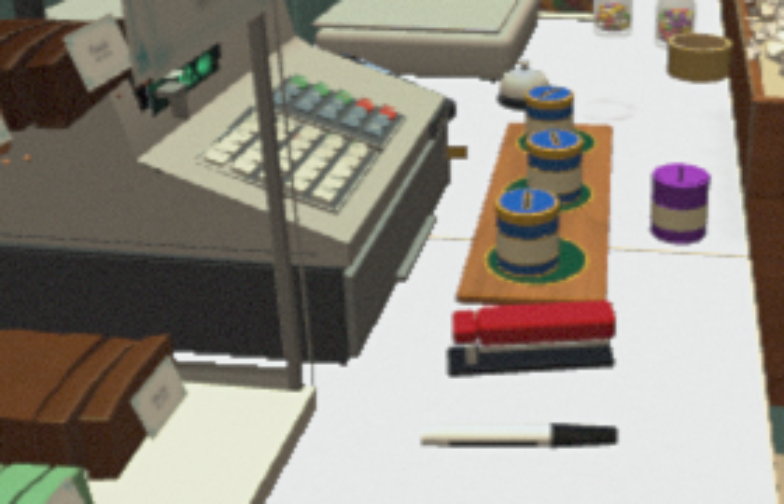

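```bash
python3 - <<'E'
from h import *
for n in ['scene','side']:
    im=cv2.imread(f'pics/{n}0.png')[:,:,::-1].copy()
    for st,c,m in blobs(im,(105,120,60),(125,255,255),40):
        if 150<c[0]<320 and 130<c[1]<240: print(n,st,c,ray(n,c,.074).round(4))
for uv in [(278.7,202),(247.8,182.5),(228.8,163)]: print(uv,ray('scene',uv,.074).round(4))
for uv in [(60+528/2.8,140+203/2.8),(60+555/2.8,140+141/2.8),(60+551/2.8,140+96/2.8)]: print('side',ray('side',uv,.074).round(4))
# register lower front corner etc
print('reg corner base',ray('scene',(150+413/3,130+190/3),0), ray('side',(60+352/2.8,140+360/2.8),0))
E
```

```text
scene [270, 198, 7, 7, 41] [273.4, 201.0] [ 0.5068 -0.1254  0.074 ]
side [250, 187, 16, 6, 58] [258.0, 189.3] [0.4957 0.0092 0.074 ]
side [239, 208, 19, 8, 92] [247.8, 211.4] [0.5033 0.155  0.074 ]
(278.7, 202) [ 0.5167 -0.1366  0.074 ]
(247.8, 182.5) [0.4934 0.0011 0.074 ]
(228.8, 163) [0.4991 0.1436 0.074 ]
side [0.5005 0.1608 0.074 ]
side [0.4942 0.0169 0.074 ]
side [ 0.5146 -0.1144  0.074 ]
reg corner base [0.6313592  0.00551937 0.        ] [0.61871268 0.30516291 0.        ]
```

```bash
python3 -m pendant '{"xyz":[[-5,0,15],[-10,0,30],[-15,0,50],[-20,0,70],[-26,0,90],[-32,0,110],[-38,0,125],[-43,0,140],[-47,0,150],[-47,0,154.5],[-47,0,154.5],[-47,0,154.5]],"delta_rot":[[0,-8,0],[0,-17,0],[0,-26,0],[0,-35,0],[0,-44,0],[0,-53,0],[0,-62,0],[0,-71,0],[0,-80,0],[0,-87,0],[0,-90,0],[0,-90,0]],"jaw":[1,1,1,1,1,1,1,1,1,1,1,1]}'
python3 - <<'E'
from h import *
print(env.get_state()); M=viewer.camera_model('wrist')
im=viewer.get_image('wrist'); cv2.imwrite('pics/wrist1.png',im[:,:,::-1])
for st,c,m in blobs(im,(105,150,80),(125,255,255)):
    cs,_=cv2.findContours(m.astype(np.uint8),0,2); e=cv2.minEnclosingCircle(max(cs,key=len)); print(st,e,ray('wrist',e[0],.074,M).round(4))
E
```

```text
time_s: 1.65
tool_pos: [0.5029, 0.1545, 0.2185]
ee_rot: [-1.209, -1.209, 1.209]
force: [-0.1, -0.7, 0.5]
opening: 0.0931
{'time_s': 1.65, 'qpos': array([ 2.09656270e-01,  3.07771233e-01,  1.71304970e+00, -1.22267382e-05,
        1.12114463e+00, -1.36078950e+00]), 'qvel': array([-0.001953  , -0.00128559, -0.00075698,  0.00084074,  0.0005507 ,
        0.03144908]), 'joint_efforts': array([ 1.42382802e-01, -4.68673575e+01, -2.81993097e+01,  7.56312274e-04,
        8.13946081e-02, -4.71552573e-01]), 'tool_pos': array([0.50287203, 0.15454059, 0.21845996]), 'ee_rot': array([-1.20916102, -1.20863664,  1.2091818 ]), 'force': array([-0.14631528, -0.71418689,  0.51503624]), 'ft_torque': array([ 0.08520928, -0.03184285, -0.04835937]), 'opening': 0.09308781284727494}
[105, 159, 42, 41, 1120] ((125.89175415039062, 178.6958770751953), 21.709545135498047) [0.4959 0.0068 0.074 ]
[231, 165, 42, 40, 1088] ((251.5, 184.5), 20.651975631713867) [0.503  0.1531 0.074 ]
[0, 179, 32, 39, 850] ((12.5, 197.5), 21.50591278076172) [ 0.5185 -0.13    0.074 ]
```

View pics/wrist1.png

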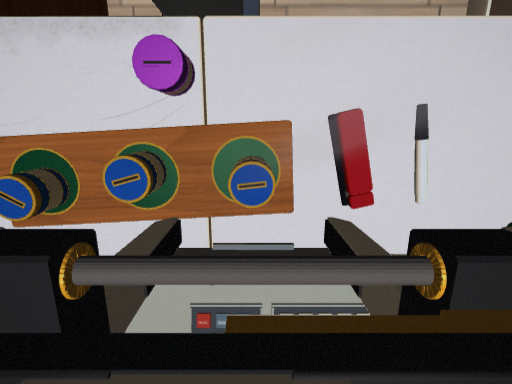

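```bash
python3 -m pendant '{"xyz":[[-1,25,0],[-1,60,0],[-1,95,0],[-1,130,0],[-1,160,0],[-1,180,0],[-1,190,0],[-1,193,0],[-1,193,0],[-1,193,0]],"delta_rot":[[0,0,0],[0,0,0],[0,0,0],[0,0,0],[0,0,0],[0,0,0],[0,0,0],[0,0,0],[0,0,0],[0,0,0]],"jaw":[1,1,1,1,1,1,1,1,1,1]}'
python3 -m pendant '{"xyz":[[0,0,0],[0,0,0],[0,0,0],[0,0,0],[0,0,0],[0,0,0],[0,0,0],[0,0,0]],"delta_rot":[[0,0,0],[0,0,0],[0,0,0],[0,0,0],[0,0,0],[0,0,0],[0,0,0],[0,0,0]],"jaw":[0.5,0.4,0.2,0,0,0,0,0]}'
```

```text
time_s: 2.95
tool_pos: [0.5034, 0.1536, 0.0263]
ee_rot: [-1.21, -1.21, 1.208]
force: [-0.3, -0.1, 0.2]
opening: 0.093
time_s: 3.95
tool_pos: [0.503, 0.1535, 0.0256]
ee_rot: [-1.209, -1.209, 1.209]
force: [0.5, -0.5, 0.2]
opening: 0.0556
```

```bash
python3 -m pendant '{"xyz":[[0,-3,0],[0,-8,0],[0,-15,0],[0,-22,0],[0,-29,0],[0,-35,0],[0,-39,0],[0,-40,0],[0,-40,0],[0,-40,0],[0,-40,0],[0,-40,0]],"delta_rot":[[0,0,0],[0,0,0],[0,0,0],[0,0,0],[0,0,0],[0,0,0],[0,0,0],[0,0,0],[0,0,0],[0,0,0],[0,0,0],[0,0,0]],"jaw":[0,0,0,0,0,0,0,0,0,0,0,0]}'
python3 -m pendant '{"xyz":[[0,0,0],[0,0,0]],"delta_rot":[[0,0,0],[0,0,0]],"jaw":[0,0]}'
python3 - <<'E'
from h import *
s=env.get_state(); print(s['force'],s['joint_efforts'],s['ft_torque'])
for n in ['side','wrist']:cv2.imwrite(f'pics/{n}2.png',viewer.get_image(n)[:,:,::-1])
s=env.get_state(); print(s['force'],s['joint_efforts'])
E
```

```text
time_s: 5.45
tool_pos: [0.5029, 0.1535, 0.0655]
ee_rot: [-1.209, -1.209, 1.209]
force: [0.6, -0.4, -2.0]
opening: 0.0558
time_s: 5.7
tool_pos: [0.503, 0.1535, 0.0656]
ee_rot: [-1.209, -1.209, 1.209]
force: [0.4, -0.2, -2.5]
opening: 0.0558
[ 0.44692811 -0.22222569 -2.45174337] [ 4.55778400e-04 -5.29970813e+01 -2.17122084e+01  8.61365024e-04
  7.97287258e-02  1.56895868e-05] [ 0.1044276   0.01400994 -0.02025595]
[ 0.34206977  0.00346975 -2.19031855] [-1.25436862e-03 -5.30033934e+01 -2.17148280e+01  7.38772760e-04
  7.96131045e-02  4.66538961e-05]
```

View pics/side2.png

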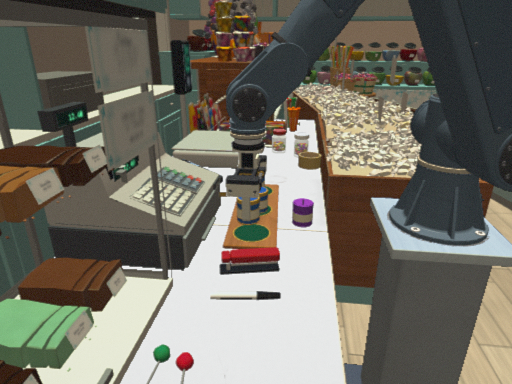

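The left tin is up: its felt disc shows bare at (251,233), and the downward force is about 2.4 N. I'll set it back.

```bash
python3 -m pendant '{"xyz":[[0,4,0],[0,10,0],[0,17,0],[0,24,0],[0,30,0],[0,34,0],[0,37,0],[0,38.5,0],[0,39.5,0],[0,40,0],[0,40,0],[0,40,0]],"delta_rot":[[0,0,0],[0,0,0],[0,0,0],[0,0,0],[0,0,0],[0,0,0],[0,0,0],[0,0,0],[0,0,0],[0,0,0],[0,0,0],[0,0,0]],"jaw":[0,0,0,0,0,0,0,0,0,0,0,0]}'
python3 -m pendant '{"xyz":[[0,0,0],[0,0,0],[0,0,0],[0,0,0],[0,0,0],[0,0,0]],"delta_rot":[[0,0,0],[0,0,0],[0,0,0],[0,0,0],[0,0,0],[0,0,0]],"jaw":[0.7,0.9,1,1,1,1]}'
```

```text
time_s: 7.3
tool_pos: [0.503, 0.1535, 0.0257]
ee_rot: [-1.209, -1.209, 1.209]
force: [-0.0, 0.0, -2.5]
opening: 0.0558
time_s: 8.05
tool_pos: [0.503, 0.1535, 0.0256]
ee_rot: [-1.209, -1.209, 1.209]
force: [-0.8, -0.3, 1.0]
opening: 0.093
```

```bash
python3 -m pendant '{"xyz":[[0,-20,0],[0,-55,0],[0,-95,0],[-15,-130,1],[-40,-150,2],[-70,-155,4],[-100,-155,5],[-125,-155,6],[-141,-155,7],[-146,-155,7],[-146,-155,7],[-146,-155,7]],"delta_rot":[[0,0,0],[0,0,0],[0,0,0],[0,0,0],[0,0,0],[0,0,0],[0,0,0],[0,0,0],[0,0,0],[0,0,0],[0,0,0],[0,0,0]],"jaw":[1,1,1,1,1,1,1,1,1,1,1,1]}'
cat > look.py <<'E'
from h import *
import sys
print(env.get_state()['tool_pos']); M=viewer.camera_model('wrist')
im=viewer.get_image('wrist'); cv2.imwrite(f'pics/wrist{sys.argv[1]}.png',im[:,:,::-1])
for st,c,m in blobs(im,(105,150,80),(125,255,255)):
    cs,_=cv2.findContours(m.astype(np.uint8),0,2); e=cv2.minEnclosingCircle(max(cs,key=len)); print(st,e,ray('wrist',e[0],.074,M).round(4))
E
python3 look.py 3
```

```text
time_s: 9.55
tool_pos: [0.496, 0.0081, 0.1806]
ee_rot: [-1.209, -1.21, 1.21]
force: [-0.2, 1.0, -0.0]
opening: 0.0932
[0.49601752 0.00812786 0.18060915]
[229, 170, 47, 45, 1401] ((252.10000610351562, 192.5), 23.338045120239258) [0.4967 0.0074 0.074 ]
[370, 177, 47, 44, 1382] ((392.5, 198.0), 24.27457046508789) [0.5025 0.1538 0.074 ]
[98, 192, 46, 44, 1321] ((120.28947448730469, 213.35964965820312), 23.757701873779297) [ 0.5194 -0.1318  0.074 ]
```

View pics/wrist3.png

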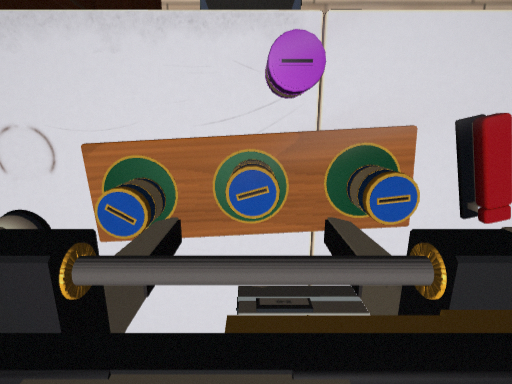

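The left tin is upright at (392,198), unchanged from before. The middle tin is at (252,192), centred between the fingers, and the right tin is at (120,213).

```bash
python3 -m pendant '{"xyz":[[-0.5,20,-0.5],[-0.5,50,-0.5],[-0.5,85,-0.5],[-0.5,115,-0.5],[-0.5,138,-0.5],[-0.5,150,-0.5],[-0.5,155,-0.5],[-0.5,155,-0.5],[-0.5,155,-0.5]],"delta_rot":[[0,0,0],[0,0,0],[0,0,0],[0,0,0],[0,0,0],[0,0,0],[0,0,0],[0,0,0],[0,0,0]],"jaw":[1,1,1,1,1,1,1,1,1]}'
python3 -m pendant '{"xyz":[[0,0,0],[0,0,0],[0,0,0],[0,0,0],[0,0,0],[0,0,0],[0,0,0],[0,0,0]],"delta_rot":[[0,0,0],[0,0,0],[0,0,0],[0,0,0],[0,0,0],[0,0,0],[0,0,0],[0,0,0]],"jaw":[0.5,0.4,0.2,0,0,0,0,0]}'
```

```text
time_s: 10.72
tool_pos: [0.4969, 0.007, 0.0263]
ee_rot: [-1.21, -1.21, 1.209]
force: [0.3, -0.1, 0.7]
opening: 0.0928
time_s: 11.72
tool_pos: [0.4965, 0.0071, 0.0257]
ee_rot: [-1.209, -1.209, 1.209]
force: [0.2, 2.1, 2.4]
opening: 0.056
```

```bash
python3 -m pendant '{"xyz":[[0,-3,0],[0,-8,0],[0,-15,0],[0,-22,0],[0,-29,0],[0,-35,0],[0,-39,0],[0,-40,0],[0,-40,0],[0,-40,0],[0,-40,0],[0,-40,0]],"delta_rot":[[0,0,0],[0,0,0],[0,0,0],[0,0,0],[0,0,0],[0,0,0],[0,0,0],[0,0,0],[0,0,0],[0,0,0],[0,0,0],[0,0,0]],"jaw":[0,0,0,0,0,0,0,0,0,0,0,0]}'
python3 -m pendant '{"xyz":[[0,0,0],[0,0,0]],"delta_rot":[[0,0,0],[0,0,0]],"jaw":[0,0]}'
python3 - <<'E'
from h import *
s=env.get_state(); print(s['force'],s['joint_efforts'],s['ft_torque'])
cv2.imwrite('pics/side4.png',viewer.get_image('side')[:,:,::-1])
s=env.get_state(); print(s['force'],s['joint_efforts'])
E
```

```text
time_s: 13.22
tool_pos: [0.4964, 0.007, 0.0655]
ee_rot: [-1.209, -1.209, 1.209]
force: [0.5, 0.1, -6.5]
opening: 0.0556
time_s: 13.48
tool_pos: [0.4965, 0.007, 0.0656]
ee_rot: [-1.209, -1.209, 1.209]
force: [0.1, -0.4, -7.4]
opening: 0.0556
[ 0.13253192 -0.42675427 -7.36996606] [ 3.80074398e-04 -5.21842790e+01 -2.20791042e+01 -1.45159598e-02
  7.53971189e-02 -1.69174047e-05] [ 0.08932355 -0.02555019  0.02180954]
[ 0.32522915 -0.11244601 -7.19760768] [ 1.09416185e-03 -5.21866322e+01 -2.20800859e+01 -1.45289299e-02
  7.53352256e-02  7.14436808e-06]
```

View pics/side4.png

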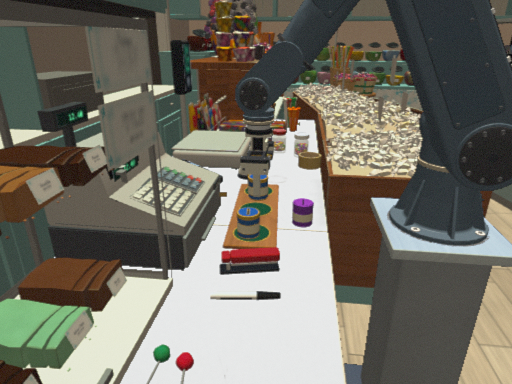

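The middle tin is up over its disc at (258,208) and weighs about 7.2 N. The left tin stands at (248,222). I'll set the middle one down.

```bash
python3 -m pendant '{"xyz":[[0,4,0],[0,10,0],[0,17,0],[0,24,0],[0,30,0],[0,34,0],[0,37,0],[0,38.5,0],[0,39.5,0],[0,40,0],[0,40,0],[0,40,0]],"delta_rot":[[0,0,0],[0,0,0],[0,0,0],[0,0,0],[0,0,0],[0,0,0],[0,0,0],[0,0,0],[0,0,0],[0,0,0],[0,0,0],[0,0,0]],"jaw":[0,0,0,0,0,0,0,0,0,0,0,0]}'
python3 -m pendant '{"xyz":[[0,0,0],[0,0,0],[0,0,0],[0,0,0],[0,0,0],[0,0,0]],"delta_rot":[[0,0,0],[0,0,0],[0,0,0],[0,0,0],[0,0,0],[0,0,0]],"jaw":[0.7,0.9,1,1,1,1]}'
python3 -m pendant '{"xyz":[[0,-20,0],[0,-55,0],[0,-95,-1],[-15,-130,-3],[-40,-150,-7],[-70,-155,-12],[-100,-155,-17],[-125,-155,-21],[-137,-155,-22],[-139,-155,-22],[-139,-155,-22],[-139,-155,-22]],"delta_rot":[[0,0,0],[0,0,0],[0,0,0],[0,0,0],[0,0,0],[0,0,0],[0,0,0],[0,0,0],[0,0,0],[0,0,0],[0,0,0],[0,0,0]],"jaw":[1,1,1,1,1,1,1,1,1,1,1,1]}'
python3 look.py 5
```

```text
time_s: 15.02
tool_pos: [0.4965, 0.007, 0.0257]
ee_rot: [-1.209, -1.209, 1.209]
force: [0.2, -0.1, -6.9]
opening: 0.0559
time_s: 15.78
tool_pos: [0.4965, 0.007, 0.0256]
ee_rot: [-1.209, -1.209, 1.209]
force: [-1.0, -0.8, -0.6]
opening: 0.0929
time_s: 17.27
tool_pos: [0.5185, -0.1313, 0.1807]
ee_rot: [-1.209, -1.21, 1.21]
force: [0.8, -0.3, -0.1]
opening: 0.093
[ 0.51845159 -0.13127825  0.18065836]
[366, 148, 48, 47, 1494] ((389.5, 171.0), 25.124788284301758) [0.4966 0.0079 0.074 ]
[231, 171, 46, 45, 1393] ((253.5, 193.0), 23.307823181152344) [ 0.5196 -0.1305  0.074 ]
```

View pics/wrist5.png

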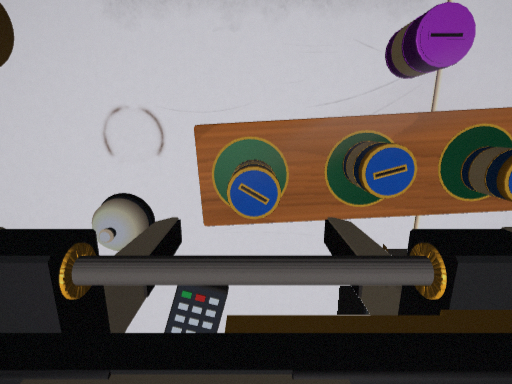

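The right tin is at (253,193), centred between the fingers. The bell is at (122,220), clear of the left finger. The middle tin is upright on its disc at (390,171).

```bash
python3 -m pendant '{"xyz":[[0.5,20,-1],[0.5,50,-1],[0.5,85,-1],[0.5,115,-1],[0.5,138,-1],[0.5,150,-1],[0.5,155,-1],[0.5,155,-1],[0.5,155,-1]],"delta_rot":[[0,0,0],[0,0,0],[0,0,0],[0,0,0],[0,0,0],[0,0,0],[0,0,0],[0,0,0],[0,0,0]],"jaw":[1,1,1,1,1,1,1,1,1]}'
python3 -m pendant '{"xyz":[[0,0,0],[0,0,0],[0,0,0],[0,0,0],[0,0,0],[0,0,0],[0,0,0],[0,0,0]],"delta_rot":[[0,0,0],[0,0,0],[0,0,0],[0,0,0],[0,0,0],[0,0,0],[0,0,0],[0,0,0]],"jaw":[0.5,0.4,0.2,0,0,0,0,0]}'
```

```text
time_s: 18.45
tool_pos: [0.5199, -0.1316, 0.0263]
ee_rot: [-1.21, -1.21, 1.209]
force: [-0.6, 0.1, 0.1]
opening: 0.0927
time_s: 19.45
tool_pos: [0.5195, -0.1313, 0.0257]
ee_rot: [-1.209, -1.209, 1.209]
force: [-0.0, 2.9, 2.0]
opening: 0.0555
```

```bash
python3 -m pendant '{"xyz":[[0,-3,0],[0,-8,0],[0,-15,0],[0,-22,0],[0,-29,0],[0,-35,0],[0,-39,0],[0,-40,0],[0,-40,0],[0,-40,0],[0,-40,0],[0,-40,0]],"delta_rot":[[0,0,0],[0,0,0],[0,0,0],[0,0,0],[0,0,0],[0,0,0],[0,0,0],[0,0,0],[0,0,0],[0,0,0],[0,0,0],[0,0,0]],"jaw":[0,0,0,0,0,0,0,0,0,0,0,0]}'
python3 -m pendant '{"xyz":[[0,0,0],[0,0,0]],"delta_rot":[[0,0,0],[0,0,0]],"jaw":[0,0]}'
python3 - <<'E'
from h import *
s=env.get_state(); print(s['force'],s['joint_efforts'],s['ft_torque'])
cv2.imwrite('pics/scene6.png',viewer.get_image('scene')[:,:,::-1])
s=env.get_state(); print(s['force'],s['joint_efforts'])
E
```

```text
time_s: 20.95
tool_pos: [0.5194, -0.1315, 0.0655]
ee_rot: [-1.209, -1.209, 1.209]
force: [0.8, 0.5, -4.4]
opening: 0.0559
time_s: 21.2
tool_pos: [0.5195, -0.1315, 0.0656]
ee_rot: [-1.209, -1.209, 1.209]
force: [0.2, 0.0, -5.6]
opening: 0.0557
[ 0.15902972  0.01158835 -5.58276808] [-3.72937093e-04 -5.51112914e+01 -2.25871396e+01 -2.87074473e-02
  6.88436022e-02 -7.27519932e-06] [ 0.10077753 -0.07997564  0.010769  ]
[-0.46733838  0.16427134 -4.50837997] [-1.69746658e-03 -5.51142526e+01 -2.25890583e+01 -2.86406087e-02
  6.87712245e-02  1.45691928e-05]
```

View pics/scene6.png

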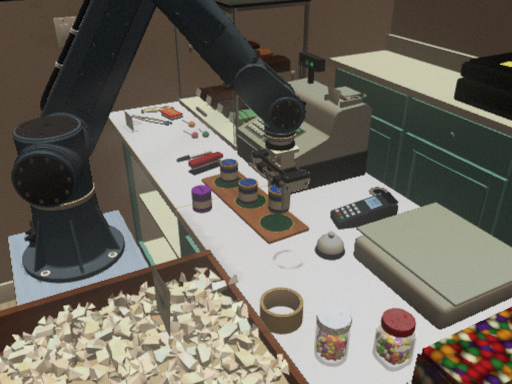

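```bash
for i in 1 2 3 4; do python3 -m pendant '{"xyz":[[0,0,0]],"delta_rot":[[0,0,0]],"jaw":[0]}'|grep force; done
```

```text
force: [0.7, 0.7, -5.0]
force: [0.1, -0.1, -4.8]
force: [-0.8, -0.1, -4.4]
force: [0.5, 0.0, -4.1]
```

The right tin is up over its disc at (278,222), and six to seven readings average about 4.8 N. That compares with 7.2 N for the middle tin and 2.4 N for the left, so the middle tin is the heaviest. I'll put the right one back and return to the middle.

```bash
python3 -m pendant '{"xyz":[[0,4,0],[0,10,0],[0,17,0],[0,24,0],[0,30,0],[0,34,0],[0,37,0],[0,38.5,0],[0,39.5,0],[0,40,0],[0,40,0],[0,40,0]],"delta_rot":[[0,0,0],[0,0,0],[0,0,0],[0,0,0],[0,0,0],[0,0,0],[0,0,0],[0,0,0],[0,0,0],[0,0,0],[0,0,0],[0,0,0]],"jaw":[0,0,0,0,0,0,0,0,0,0,0,0]}'
python3 -m pendant '{"xyz":[[0,0,0],[0,0,0],[0,0,0],[0,0,0],[0,0,0],[0,0,0]],"delta_rot":[[0,0,0],[0,0,0],[0,0,0],[0,0,0],[0,0,0],[0,0,0]],"jaw":[0.7,0.9,1,1,1,1]}'
python3 -m pendant '{"xyz":[[0,-20,0],[0,-55,0],[0,-95,1],[15,-130,3],[40,-150,7],[70,-155,12],[100,-155,18],[125,-155,22],[137,-155,23],[138.5,-155,23],[138.5,-155,23],[138.5,-155,23]],"delta_rot":[[0,0,0],[0,0,0],[0,0,0],[0,0,0],[0,0,0],[0,0,0],[0,0,0],[0,0,0],[0,0,0],[0,0,0],[0,0,0],[0,0,0]],"jaw":[1,1,1,1,1,1,1,1,1,1,1,1]}'
python3 look.py 7
```

```text
time_s: 23.25
tool_pos: [0.5195, -0.1315, 0.0257]
ee_rot: [-1.209, -1.209, 1.209]
force: [0.4, -0.8, -4.1]
opening: 0.0558
time_s: 24.0
tool_pos: [0.5195, -0.1315, 0.0256]
ee_rot: [-1.209, -1.209, 1.209]
force: [0.6, -0.8, -0.5]
opening: 0.093
time_s: 25.5
tool_pos: [0.4966, 0.0064, 0.1806]
ee_rot: [-1.21, -1.209, 1.209]
force: [-0.1, -0.8, -0.1]
opening: 0.0931
[0.49659736 0.00640508 0.18056479]
[230, 170, 47, 45, 1406] ((253.018798828125, 191.80450439453125), 23.361129760742188) [0.4965 0.0067 0.074 ]
[372, 176, 47, 45, 1391] ((394.71099853515625, 197.89450073242188), 24.386585235595703) [0.5032 0.1543 0.074 ]
[98, 192, 47, 43, 1323] ((121.16981506347656, 212.58489990234375), 23.774057388305664) [ 0.5189 -0.1325  0.074 ]
```

View pics/wrist7.png

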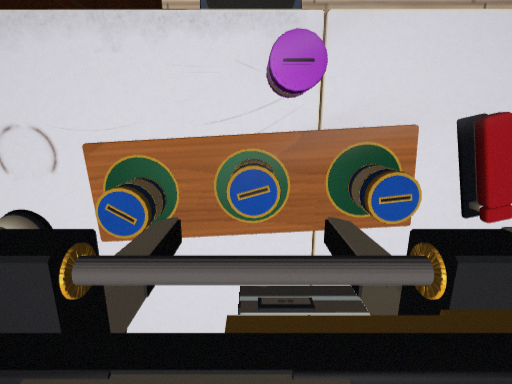

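All three tins are upright in their original places: left at (395,198), middle at (253,192), right at (121,213). I'll grip the middle one and lift it about 180 mm.

```bash
python3 -m pendant '{"xyz":[[0.5,20,0],[0.5,50,0],[0.5,85,0],[0.5,115,0],[0.5,138,0],[0.5,150,0],[0.5,155,0],[0.5,155,0],[0.5,155,0]],"delta_rot":[[0,0,0],[0,0,0],[0,0,0],[0,0,0],[0,0,0],[0,0,0],[0,0,0],[0,0,0],[0,0,0]],"jaw":[1,1,1,1,1,1,1,1,1]}'
python3 -m pendant '{"xyz":[[0,0,0],[0,0,0],[0,0,0],[0,0,0],[0,0,0],[0,0,0],[0,0,0],[0,0,0]],"delta_rot":[[0,0,0],[0,0,0],[0,0,0],[0,0,0],[0,0,0],[0,0,0],[0,0,0],[0,0,0]],"jaw":[0.5,0.4,0.2,0,0,0,0,0]}'
python3 -m pendant '{"xyz":[[0,-4,0],[0,-12,0],[0,-22,0],[0,-34,0],[0,-47,0],[0,-60,0],[0,-72,0],[0,-82,0],[0,-90,0],[0,-95,0],[0,-97,0],[0,-97,0]],"delta_rot":[[0,0,0],[0,0,0],[0,0,0],[0,0,0],[0,0,0],[0,0,0],[0,0,0],[0,0,0],[0,0,0],[0,0,0],[0,0,0],[0,0,0]],"jaw":[0,0,0,0,0,0,0,0,0,0,0,0]}'
python3 -m pendant '{"xyz":[[0,-4,0],[0,-12,0],[0,-22,0],[0,-34,0],[0,-47,0],[0,-60,0],[0,-70,0],[0,-77,0],[0,-81,0],[0,-83,0],[0,-83,0],[0,-83,0]],"delta_rot":[[0,0,0],[0,0,0],[0,0,0],[0,0,0],[0,0,0],[0,0,0],[0,0,0],[0,0,0],[0,0,0],[0,0,0],[0,0,0],[0,0,0]],"jaw":[0,0,0,0,0,0,0,0,0,0,0,0]}'
python3 -m pendant '{"xyz":[[0,0,0],[0,0,0],[0,0,0],[0,0,0]],"delta_rot":[[0,0,0],[0,0,0],[0,0,0],[0,0,0]],"jaw":[0,0,0,0]}'
python3 look.py 8; python3 - <<'E'
from h import *
a=viewer.get_image('side');b=viewer.get_image('scene');cv2.imwrite('pics/side8.png',a[:,:,::-1]);cv2.imwrite('pics/scene8.png',b[:,:,::-1])
E
```

```text
time_s: 26.68
tool_pos: [0.4969, 0.0075, 0.0263]
ee_rot: [-1.21, -1.21, 1.209]
force: [-1.1, -0.5, 0.5]
opening: 0.093
time_s: 27.68
tool_pos: [0.4965, 0.0075, 0.0257]
ee_rot: [-1.209, -1.209, 1.209]
force: [-0.3, -1.2, 0.3]
opening: 0.0556
time_s: 29.18
tool_pos: [0.4964, 0.0075, 0.1225]
ee_rot: [-1.209, -1.209, 1.209]
force: [-0.1, 0.4, -7.2]
opening: 0.0556
time_s: 30.68
tool_pos: [0.4963, 0.0075, 0.2053]
ee_rot: [-1.209, -1.209, 1.209]
force: [0.1, 0.5, -7.2]
opening: 0.0555
time_s: 31.18
tool_pos: [0.4965, 0.0075, 0.2057]
ee_rot: [-1.209, -1.209, 1.209]
force: [-0.9, 0.0, -6.7]
opening: 0.0558
[0.49647951 0.00753137 0.20565326]
[361, 172, 44, 42, 1170] ((382.5, 192.5), 22.327213287353516) [0.5032 0.1544 0.074 ]
[109, 187, 43, 40, 1120] ((130.0375518798828, 206.62252807617188), 21.814115524291992) [ 0.5198 -0.133   0.074 ]
[204, 221, 98, 35, 2554] ((252.5, 253.5), 48.52328872680664) [0.5783 0.0073 0.074 ]
[206, 285, 93, 28, 1932] ((252.0, 286.0), 46.01096725463867) [0.622  0.0066 0.074 ]
```

View pics/side8.png

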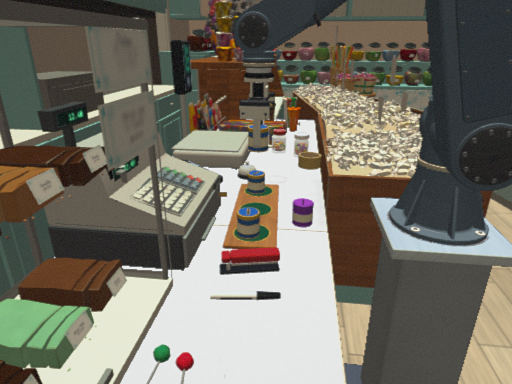

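View pics/scene8.png

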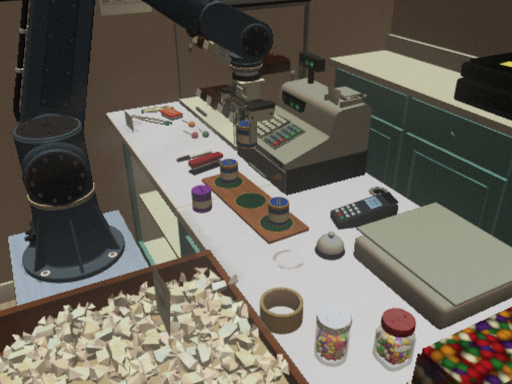

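View pics/wrist8.png

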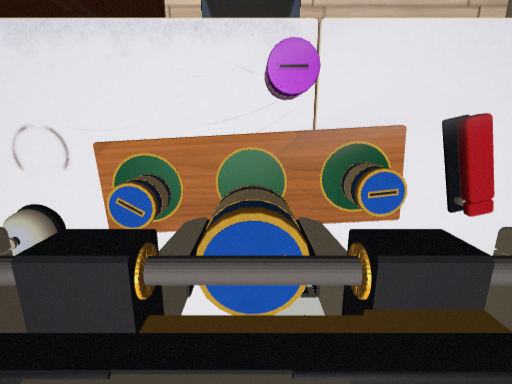

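The heaviest tin is held upright in the jaws, at (258,137) in the side view. Its underside is at about z = 0.192 m, 180 mm above the board. The other two stand on their discs, and the bell, stapler and marker are where they were. I'm handing in.

```bash
python3 -c "
from station import env
s=env.get_state();print(s['tool_pos'],s['force'],abs(s['qvel']).max(),s['time_s']);env.close_job()"
```

```text
[0.49649309 0.00753146 0.20565046] [ 0.07347622  0.02977073 -6.9800485 ] 0.0017402172008995223 31.325
the job is handed in; nothing more can be done
```

I lifted each tin in turn from left to right, felt its weight and set it back on its own disc. The middle tin was the heaviest, and I handed the job in at 31.3 s while still holding it. No verdict came back, so the outcome below rests on my own checks.

| Tin | Measured weight (N) | Approx. mass (kg) |
|---|---|---|
| Left | 2.4 | 0.25 |
| Middle | 7.2 | 0.73 |
| Right | 4.8 | 0.49 |

- **Held tin:** it was upright and still, with its underside about 180 mm above the board. The grip was 55.6 mm open and the force reading was −7.0 N.
- **Other two tins:** both were upright on their discs, within about 2–3 mm of where they started (camera estimate).
- **Bell, stapler and marker:** they looked unmoved in the final pictures; I checked this by eye and did not measure it.
- **Disagreements:** no check failed. Force readings scattered by about 0.5–1 N, well under the 2.4 N gap between the two heaviest. My first estimate of the right tin's position was a few mm off because it was partly hidden; I corrected it with a closer look before gripping.

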